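# Turn the tool post's swivel hook to the front and hang the shaft gauge on it

### The arm

A 7-joint arm with a two-finger parallel gripper is mounted at the origin on the work surface. World frame = base frame: x ahead of the robot, y to its left, z up, the work surface at z = 0. Lengths are in m, angles in degrees, forces in N, time in s.
With the tool pointing down it reaches from about 0.4 to 0.9 m from the base axis. Payload 5.5 kg.
Tool frame: the origin (TCP) lies on the centre line of the jaws, within the pads' length; the fingertips stand 8 mm ahead of it and the grasp point (between the pads) lies 11 mm behind it; z points along the fingers, x is the direction in which the jaws open and shut, and the axes are right-handed (so a half turn about z gives the same grasp; the last joint's range is limited). The gripper opens to 92 mm and grips with 3 to 60 N. Pads are 19 mm wide; open, the fingers measure 130 mm over their backs; the gripper's body (75 mm by 190 mm) begins 47 mm behind the grasp point.
Start: joints at [88.476, 28.699, -24.465, 88.831, 12.651, 65.22, -12.049], TCP at [0.186, -0.623, 0.235] pointing down, gripper open.
Joint ranges: [-164.97, 164.97], [-17.58, 116.51], [-87.97, 89.64], [11.32, 138.91], [-80.73, 260.73], [10.89, 115.49], [-147.41, 147.41]. Speed limits (degrees/s): [147.25, 147.25, 180, 180, 180, 180, 180].

### API

Orientations are given as [roll, pitch, yaw] about the fixed x, y, z axes, in that order (R = Rz(yaw) Ry(pitch) Rx(roll)).
In Python, from plant import env, hand, planner, imaging gives the robot as it stands. Calls block until the motion is done:
- env.goto(position, orientation): joint-space move of the TCP to a pose.
- env.servo_line(position, frame=None, max_speed=0.15): straight line of the TCP; frame=None keeps the orientation; max_speed is the mean speed in m/s.
- env.move_j(angles): joint-space move.
- hand.move_gripper(opening, grip_force=None): finger opening in m; grip_force is the grip in N (None keeps the last); returns when the fingers have stopped.
- env.sleep(seconds).
- planner.inverse_kinematics(position, orientation): joint angles nearest the present ones, or None.
- env.get_obs(): the state.
- imaging.grab_frame(name): name is "side" or "top"; returns a dict with "pixels" (480x640x3 uint8, red, green, blue), "mtx" (3x3 intrinsics, pixels), "k1" (the pictures are not rectified: a ray, as slopes to the right and down, at radius r is drawn at 1 + k1 r^2 times it, then the intrinsics apply), "eye" and "orientation" of the camera in the world. Camera axes: x right, y down, z forward; pixel columns grow to the right and rows downward; lengths in m; the calibration is good to about 2 mm. A picture is of the moment at which its call begins. There is no depth.
A pose or a line that the arm cannot do raises env.MotionError and nothing moves.
- env.sign_off(): hands the job in, once; it reports no verdict.
The state is a dict: "clock": time; "joint_pos": joint angles; "qd": joint speeds; "effort": joint torques, N m; "tool_pos": TCP position; "tool_rot": TCP orientation; "contact_force": force on the tool from outside, world axes, zero at the start; "wrist_torque": the same for the moment, N m; "gripper_width": finger opening in m.
Only numpy, scipy, OpenCV 4.12 (cv2) and the standard library are available. Lean on these libraries where they do the work, as an engineer would, in place of code of your own. Each camera call takes 0.05 s, during which the arm holds its last target.

### The job

The stiff swivel hook on the tool post has been left turned away: with closed fingers, not gripping it, push it round to the front until it bears firmly against its stop, without forcing it. Then take the aluminium shaft gauge out of the wooden tool block by its wooden grip and hang it by its large hole in the dip of the hook, gently letting the hook take the weight before you let go. Leave the hook against its stop, the gauge hanging still, and everything else where it is.

Things in the scene. Friction and masses are not known exactly. Their poses are not given: they have to be found in the camera images.
- hook: Round steel hook, 7 mm wire, red 9 mm ball tip, on the swivel of the tool post. Origin on the post's vertical axis, 200 mm above the bench; z up; the hook points along its own -x. Centre line: level from the hub (25 mm diameter, top 15 mm above the origin) to x = -40 mm, down to a dip 8 mm lower at x = -48 to -68 mm, up to the tip at x = -82 mm, 6 mm above the level part.
- hook_push (a point): End of the level part of the wire (hook x = -40 mm), axes as the hook's. Push here sideways, fingertips 10 to 20 mm lower than the wire; it is stiff (about 3 N here, 0.12 N m) and stays where left. The stop is hard: press the wire on it with the fingers at about 6 to 10 N for half a second. Over 15 N on the hook, from fingers or gauge, is forcing it, and gripping it does that too.
- swivel (a joint): Turn of the hook about the vertical post, rad: 0 where it meets its stop, facing the front; positive is anticlockwise seen from above, up to 2.2. It starts at about 0.9 to 1.9 and has to be turned clockwise to 0.
- hook_seat (a point): Point on the wire's centre line in the middle of the hook's dip (hook frame: x = -58 mm, z = -8 mm), axes as the hook's: -x points outwards along the hook, z up.
- tool_post: Grey post, 18 mm thick, on a dark flange (110 mm diameter) screwed to the bench, with a collar and an orange stop lug under the hub. Origin on its axis at the bench; its own -x is the way the hook faces when home. It cannot move.
- gauge_grip (a point): Centre of the shaft gauge's wooden grip, to be pinched from above: 14 mm thick (gauge x), 28 mm wide (y), from 32 mm below to 32 mm above this point, which is 178 mm above the gauge's underside. The gauge starts upright in a slot 43 mm deep in the tool block; lift it straight up by 50 mm or more.
- gauge_hole (a point): Centre of the gauge's hanging hole, 32 mm diameter, through the plate along its x, 66 mm straight below gauge_grip. Hung, it is 12.5 mm below hook_seat. To pass the raised tip on the way in, keep it within 3 mm of the height of the hook's level part (8 mm above hook_seat), the plate square to the hook. Either face may be towards the post.
- gauge: The shaft gauge: upright aluminium plate, 70 mm wide, 8 mm thick, 140 mm high, with the grip standing on it, 210 mm high over all, 0.14 to 0.28 kg. Origin at the centre of its underside, x normal to the plate, z up. Held by a weak grip or moved in haste it swings in the fingers: grip firmly (80 N does no harm) and carry it smoothly.
- tool_block: Light wooden block 110 x 130 x 55 mm, fixed to the bench, holding the gauge in the slot nearer its own -x side (26 mm from the middle), the pattern in the other and three awls. Origin under its centre.
- pattern: Plywood bow-grip pattern, 116 mm high, standing in the block's other slot, 48 mm behind the gauge. Leave alone.
- lacquer_can: Red can, 76 mm diameter, 128 mm high, white band. Origin at the underside. Leave alone.
- spool: Wooden spool, 48 mm diameter, 80 mm high. Leave alone.
- tape: Roll of paper tape lying flat, 96 mm diameter, 24 mm high. Leave alone.
- grip_blank: Dark wooden bow-grip blank, about 150 x 50 x 28 mm, lying on the bench. Leave alone.
- glue: White glue bottle with orange cap, 44 mm diameter, 120 mm high. Leave alone.
There are look-alikes about, which are no part of the job. What is shaped like the tool_post but yellow is not meant.

How it is judged:
By the outcome, as a careful person would: the job done as asked, in the order asked, and still so for the second after the job is handed in, with the robot touching nothing.
It also fails if it takes over 72 s, if anything falls off the work surface, if the arm or the gripper's body presses on something with over 40 N, if the wrist force passes 120 N, or if a joint passes its speed limit or range.

## Working session

There is one attempt and no reset: what is moved stays moved. The work goes in short steps, each a Python script; the robot and the scene stay as the last script left them, time stands still between calls to the robot, and variables do not carry over. Pictures are saved under pics/ and viewed, and the job is handed in when it is done.

```bash
ls; mkdir -p pics
cat > h.py <<'E'
import numpy as np, cv2
from plant import env, hand, planner, imaging
def rot(rpy):
    r,p,y=np.radians(rpy)
    c,s=np.cos,np.sin
    return np.array([[c(y),-s(y),0],[s(y),c(y),0],[0,0,1]])@np.array([[c(p),0,s(p)],[0,1,0],[-s(p),0,c(p)]])@np.array([[1,0,0],[0,c(r),-s(r)],[0,s(r),c(r)]])
def cam(f):
    o=np.array(f["orientation"]); return (o if o.shape==(3,3) else rot(o)), np.array(f["eye"]), np.array(f["mtx"]), f["k1"]
def ray(f,u,v):
    R,e,K,k1=cam(f)
    d=cv2.undistortPoints(np.array([[[u,v]]],float),K,np.array([k1,0,0,0,0.]))[0,0]
    w=R@np.array([d[0],d[1],1]); return e,w/np.linalg.norm(w)
def onz(f,u,v,z):
    e,w=ray(f,u,v); return e+w*(z-e[2])/w[2]
def proj(f,P):
    R,e,K,k1=cam(f); c=R.T@(np.array(P)-e); x,y=c[0]/c[2],c[1]/c[2]; s=1+k1*(x*x+y*y)
    return np.array([K[0,0]*x*s+K[0,2],K[1,1]*y*s+K[1,2]])
def tri(f1,p1,f2,p2):
    e1,w1=ray(f1,*p1); e2,w2=ray(f2,*p2)
    A=np.stack([w1,-w2],1); t=np.linalg.lstsq(A,e2-e1,rcond=None)[0]
    a,b=e1+t[0]*w1,e2+t[1]*w2; return (a+b)/2,np.linalg.norm(a-b)
def save(f,n,box=None,scale=1):
    im=cv2.cvtColor(f["pixels"],cv2.COLOR_RGB2BGR)
    if box: im=im[box[1]:box[3],box[0]:box[2]]
    if scale!=1: im=cv2.resize(im,None,fx=scale,fy=scale,interpolation=cv2.INTER_CUBIC)
    cv2.imwrite("pics/"+n,im)
E
python3 - <<'E'
from h import *
import pickle
o=env.get_obs(); print(o)
for n in("top","side"):
    f=imaging.grab_frame(n); save(f,n+"0.png"); pickle.dump(f,open(n+"0.pkl","wb"))
    print({k:f[k] for k in f if k!="pixels"})
E
```

```text
pics
{'clock': 0.0, 'joint_pos': array([ 88.47514002,  28.75307028, -24.45384754,  88.89168934,
        12.65024792,  65.21902378, -12.05021049]), 'qd': array([-0.04013748,  0.02458926,  0.03711185, -0.02058392,  0.03556282,
       -0.05062325,  0.00382544]), 'effort': array([ 5.98009283e-04, -5.66595447e+01, -5.81586108e+00, -2.79113764e+01,
       -6.87422440e-02,  3.07918608e-02,  2.03190211e-04]), 'tool_pos': array([ 0.18552442, -0.62224782,  0.23368561]), 'tool_rot': array([-1.79995428e+02,  1.10358328e-01, -7.33924489e+01]), 'contact_force': array([ 0.39453744, -0.03487488, -0.49419621]), 'wrist_torque': array([-0.01904712, -0.03683171,  0.02671278]), 'gripper_width': 0.09182975732826938}
{'mtx': array([[532.92071863,   0.        , 321.73698987],
       [  0.        , 532.92071863, 235.80563098],
       [  0.        ,   0.        ,   1.        ]]), 'k1': -0.049529944763358674, 'eye': array([0.28969869, 0.04332134, 1.15185158]), 'orientation': array([-168.58331459,    0.19927347,  -88.71083465])}
{'mtx': array([[505.39597766,   0.        , 314.74053269],
       [  0.        , 505.39597766, 243.62715593],
       [  0.        ,   0.        ,   1.        ]]), 'k1': -0.13373617914335856, 'eye': array([0.24200223, 0.87868848, 0.7384245 ]), 'orientation': array([-124.92517463,   -0.37456342, -163.86629502])}
```

View pics/top0.png

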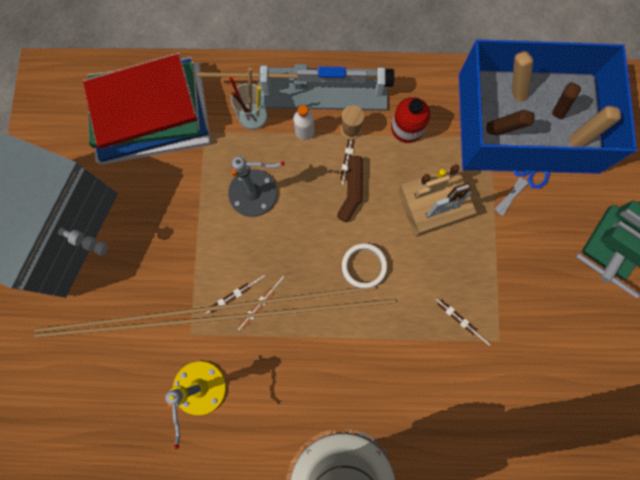

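View pics/side0.png

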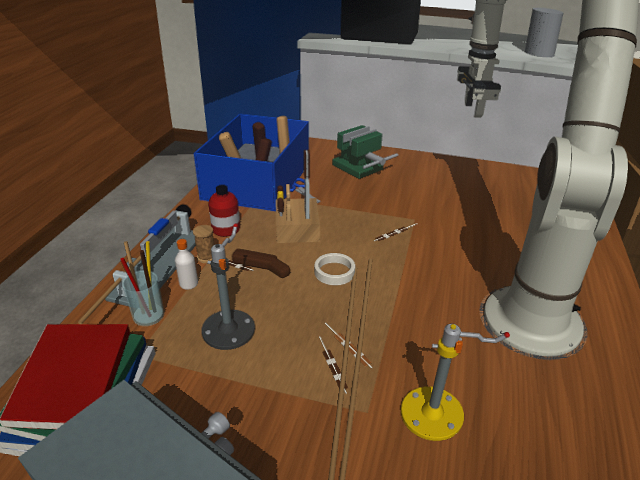

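Look-alikes:
- **Hook:** grey post (flange top 253,192, hook tip 282,163) or yellow post (200,388). I choose the grey one.
- **Gauge:** in the block at (447,203) beside the pattern (440,180), or the scissors (515,190). I choose the piece in the near slot and check it in crops.

Run:
```python
from h import *
import pickle
t=pickle.load(open("top0.pkl","rb"));s=pickle.load(open("side0.pkl","rb"))
def c(f,b,k): 
    im=cv2.cvtColor(f["pixels"],cv2.COLOR_RGB2BGR)[b[1]:b[3],b[0]:b[2]]; return cv2.resize(im,(400,300),interpolation=cv2.INTER_CUBIC)
a=np.vstack([np.hstack([c(t,(215,145,295,205+0),4),c(t,(390,150,490,240-15),4)]),np.hstack([c(s,(190,215,270,275),5),c(s,(260,145,340,205),5)])])
cv2.imwrite("pics/crop0.png",a)
```

```text
(no output)
```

View pics/crop0.png

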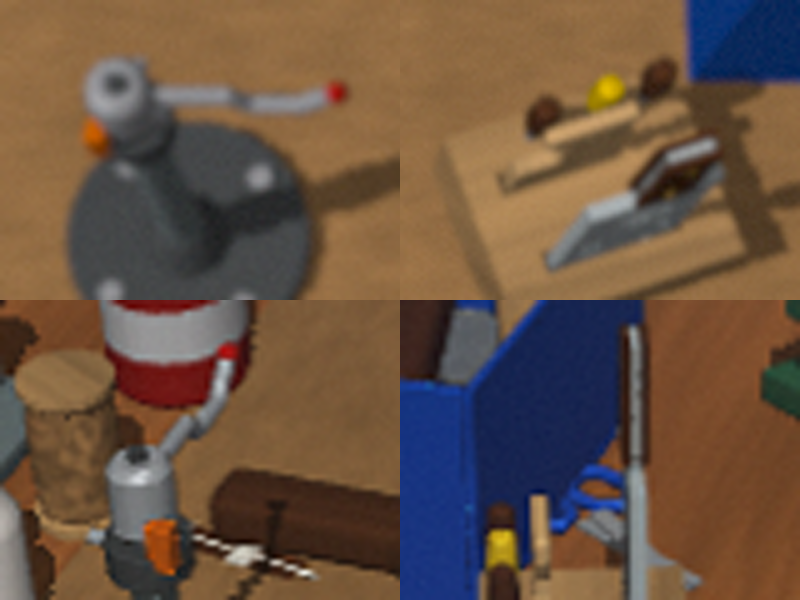

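Run:
```python
from h import *
import pickle
t=pickle.load(open("top0.pkl","rb"));s=pickle.load(open("side0.pkl","rb"))
for f,b,n in((t,(400,150,480,240),"a"),(s,(270,140,330,245),"b")):
    im=cv2.cvtColor(f["pixels"],cv2.COLOR_RGB2BGR)[b[1]:b[3],b[0]:b[2]]; im=cv2.resize(im,None,fx=5.7,fy=5.7,interpolation=cv2.INTER_CUBIC)
    print(im.shape); cv2.imwrite(f"pics/blk_{n}.png",im)
for nm,pt,ps,z in(("hub",(238.4,161.6),(218.4,247),.215),("tip",(282.2,163.4),(235.6,225.4),.206)):
    print(nm,tri(t,pt,s,ps),onz(t,*pt,z),onz(s,*ps,z))
hsv=cv2.cvtColor(t["pixels"],cv2.COLOR_RGB2HSV)
print("flange",onz(t,253,192,.012))
# red tips
for f,n,bx in((t,"t",(265,150,300,180)),(s,"s",(225,215,240,230))):
    hsv=cv2.cvtColor(f["pixels"],cv2.COLOR_RGB2HSV)
    m=((hsv[...,0]<8)|(hsv[...,0]>172))&(hsv[...,1]>150)
    k=np.zeros_like(m);k[bx[1]:bx[3],bx[0]:bx[2]]=1; y,x=np.nonzero(m&k); print(n,x.mean(),y.mean(),len(x))
```

```text
(513, 456, 3)
(598, 342, 3)
hub (array([0.61620885, 0.20889596, 0.20847915]), np.float64(0.002948318433107333)) [0.61546139 0.20817083 0.215     ] [0.60991947 0.21746445 0.215     ]
tip (array([0.61669712, 0.1277239 , 0.20452284]), np.float64(0.0009338484533811508)) [0.61666859 0.1277077  0.206     ] [0.61512407 0.12992044 0.206     ]
flange [0.61570324 0.20743452 0.012     ]
t 282.0 163.2 10
s 232.5593220338983 224.4406779661017 59
```

View pics/blk_a.png

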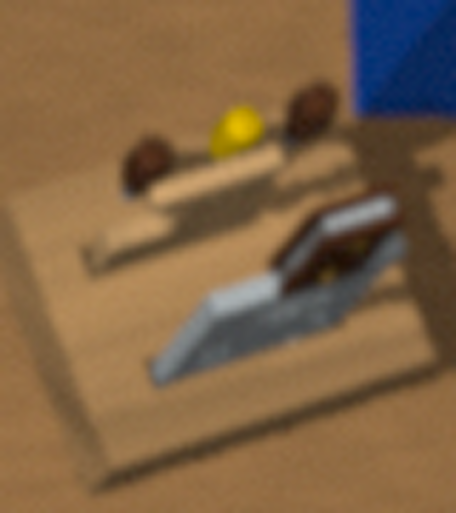

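View pics/blk_b.png

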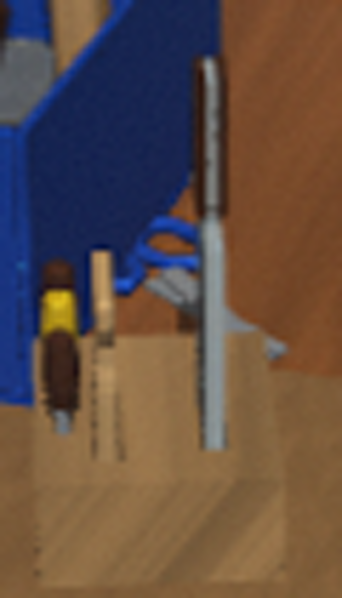

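Run:
```python
from h import *
import pickle
t=pickle.load(open("top0.pkl","rb"));s=pickle.load(open("side0.pkl","rb"))
T=lambda x,y,z: onz(t,400+x/5.7,150+y/5.7,z)
S=lambda x,y,z: onz(s,270+x/5.7,140+y/5.7,z)
def L(n,a,b):
    d=a-b; print(n,a.round(4),b.round(4),"len",np.linalg.norm(d).round(4),"ang",np.degrees(np.arctan2(d[1],d[0])).round(1),"mid",((a+b)/2).round(4))
L("tang top",T(322,225,.222),T(393,203,.222))
L("plate top left",T(210,302,.152),T(275,282,.152))
L("block front",T(108,462,.055),T(437,357,.055))
L("plate slot",T(157,380,.055),T(345,312,.055))
L("pattern top",T(152,195,.128),T(283,153,.128))
L("block left",T(12,200,.055),T(108,462,.055))
print(S(208,57,.222), S(208,215,.152))
print(tri(t,(400+358/5.7,150+213/5.7),s,(270+208/5.7,140+59/5.7)))
```

```text
tang top [ 0.5685 -0.1921  0.222 ] [ 0.5764 -0.2151  0.222 ] len 0.0243 ang 108.8 mid [ 0.5725 -0.2036  0.222 ]
plate top left [ 0.5613 -0.1706  0.152 ] [ 0.5689 -0.1931  0.152 ] len 0.0237 ang 108.7 mid [ 0.5651 -0.1818  0.152 ]
block front [ 0.5257 -0.1523  0.055 ] [ 0.5685 -0.276   0.055 ] len 0.1308 ang 109.1 mid [ 0.5471 -0.2141  0.055 ]
plate slot [ 0.5573 -0.171   0.055 ] [ 0.585 -0.242  0.055] len 0.0762 ang 111.3 mid [ 0.5711 -0.2065  0.055 ]
pattern top [ 0.6063 -0.1562  0.128 ] [ 0.6228 -0.2028  0.128 ] len 0.0495 ang 109.5 mid [ 0.6146 -0.1795  0.128 ]
block left [ 0.6257 -0.1176  0.055 ] [ 0.5257 -0.1523  0.055 ] len 0.1058 ang 19.1 mid [ 0.5757 -0.1349  0.055 ]
[ 0.57467667 -0.21093421  0.222     ] [ 0.57138228 -0.19957479  0.152     ]
(array([ 0.57209211, -0.202955  ,  0.22482953]), np.float64(0.0002986865200010606))
```

```bash
cat >> h.py <<'E'
A=np.array([0.6155,0.2078])
def pushpose(phi,off=0.0,r=0.04,flip=0,z=0.193):
    p=np.radians(phi); u=np.array([np.cos(p),np.sin(p)]); n=np.array([-np.sin(p),np.cos(p)])
    xy=A+r*u+(0.0225+off)*n
    return [xy[0],xy[1],z],[180,0,(phi+90+flip+180)%360-180]
E
python3 - <<'E'
from h import *
import pickle
t=pickle.load(open("top0.pkl","rb"));s=pickle.load(open("side0.pkl","rb"))
L=tri(t,(234.2,172.4),s,(222.4,264.6));print("lug",L,np.degrees(np.arctan2(*(L[0][:2]-A)[::-1])),np.linalg.norm(L[0][:2]-A))
for flip in(0,180):
  for ph in(-89,-120,-150,-180,-200):
    p,o=pushpose(ph,flip=flip); q=planner.inverse_kinematics(p,o); print(flip,ph,o,None if q is None else np.round(q,0))
for z in(.3,.2):
  for y in(19,-161): print(y,planner.inverse_kinematics([.5728,-.2036,z],[180,0,y]))
  for y in(0,180): print(y,planner.inverse_kinematics([.5575,.2078,z+.05],[180,0,y]))
E
```

```text
lug (array([0.60514484, 0.22106989, 0.17927981]), np.float64(0.0017153538637647119)) 127.96671391635296 0.016832091085560108
0 -89 [180, 0, 1] [ 27.  53. -75.  88.  52.  79. -52.]
0 -120 [180, 0, -30] [ 25.  44. -65.  92.  42.  71. -78.]
0 -150 [180, 0, -60] [  26.   43.  -67.   95.   42.   70. -111.]
0 -180 [180, 0, -90] [  15.   33.  -49.   97.   28.   63. -133.]
0 -200 [180, 0, -110] [ -23.   25.    1.   99.   -0.   57. -132.]
180 -89 [180, 0, -179] [ 27.  53. -75.  88.  52.  79. 128.]
180 -120 [180, 0, 150] [ 29.  51. -75.  92.  50.  77.  96.]
180 -150 [180, 0, 120] [ 29.  49. -75.  95.  49.  75.  65.]
180 -180 [180, 0, 90] [ 28.  48. -75.  97.  48.  74.  33.]
180 -200 [180, 0, 70] [ 26.  48. -75.  97.  48.  74.  12.]
19 [ 60.48148748  31.9385487  -62.74339357  90.05194189  28.99984126
  75.93378638  13.06998833]
-161 [ -20.65358705   26.18059441   51.97782289   92.83350097  -21.48834095
   71.59115145 -125.63243462]
0 [ 26.51169181  33.69138732 -74.3267867   87.77341449  32.53496524
  83.25685382 -49.1366947 ]
180 [ 26.51169181  33.69138732 -74.3267867   87.77341449  32.53496524
  83.25685382 130.8633053 ]
19 [ 58.90224341  37.86950708 -60.22702957  96.3548305   35.36217106
  67.02515354   8.34984895]
-161 [ -20.12585977   33.19013617   51.96555318   99.09062266  -29.15039983
   62.2724019  -119.64684615]
0 [ 26.34923726  41.04302135 -74.47631719  95.23394957  40.7195679
  75.88871756 -55.28417627]
180 [ 26.34923726  41.04302135 -74.47631719  95.23394957  40.7195679
  75.88871756 124.71582373]
```

Run:
```python
from h import *
p=env.get_obs()["tool_pos"]; 
env.servo_line([p[0],p[1],.37],max_speed=.2)
print(env.get_obs()["clock"])
env.move_j([-17,20,0,85,0,73,-16])
o=env.get_obs();print(o["clock"],o["tool_pos"],o["tool_rot"])
hand.move_gripper(0.0,20)
P,O=pushpose(-89,.025); 
env.goto([P[0],P[1],.30],O)
o=env.get_obs();print(o["clock"],o["tool_pos"],o["tool_rot"],o["joint_pos"].round(0))
env.servo_line(P,max_speed=.1)
o=env.get_obs();print(o["clock"],o["tool_pos"],o["contact_force"],o["gripper_width"])
save(imaging.grab_frame("side"),"pre.png",(150,150,330,285),4); save(imaging.grab_frame("top"),"pret.png",(190,110,350,230),4)
```

```text
0.925
4.0583 [0.62028847 0.16015037 0.34439402] [-179.47463126   -1.93223438    0.8803736 ]
5.8583 [0.66331019 0.16845333 0.2977162 ] [179.94340258   0.21158694   0.98944043] [-17.  28.   0.  80.  -0.  73. -15.]
7.075 [0.66433461 0.16876534 0.19397337] [ 1.16618044 -0.1500415   0.65358617] 0.001219084338850476
```

View pics/pre.png

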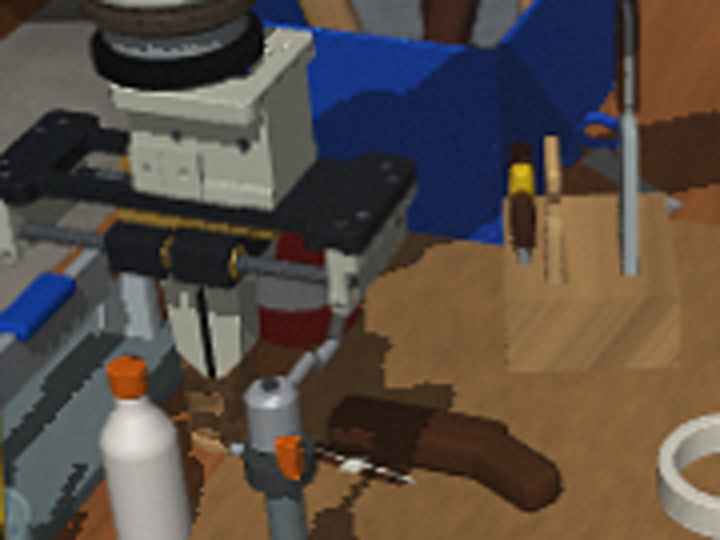

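View pics/pret.png

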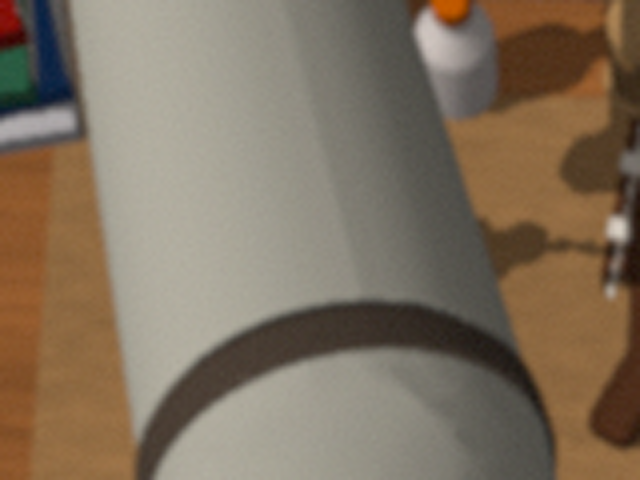

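Run:
```python
from h import *
base=env.get_obs()["contact_force"]
def fn(phi):
    F=np.mean([env.get_obs()["contact_force"] for _ in range(1)],0)-base; p=np.radians(phi); return F@[-np.sin(p),np.cos(p),0],F
for off in (.012,.004,.001,-.002,-.005,-.008,-.011,-.014):
    P,O=pushpose(-89,off); env.servo_line(P,max_speed=.03); f,F=fn(-89); o=env.get_obs()
    print(off,round(o["clock"],2),F.round(2),(o["tool_pos"]-P).round(4))
    if f>1.5: break
```

```text
0.012 7.76 [ 0.64 -0.68  1.11] [-0.      0.0001  0.0002]
0.004 8.18 [ 0.24 -1.29  0.17] [-0.0002  0.0001  0.0001]
0.001 8.43 [ 0.47 -1.2   0.23] [-0.0002  0.0001  0.    ]
-0.002 8.68 [ 0.26 -0.16  0.07] [-0.     -0.      0.0001]
-0.005 8.93 [ 2.53 -0.42 -0.41] [ 0.0005 -0.0002  0.0002]
```

```bash
cat >> h.py <<'E'
BASE=np.array([1.17,-.6,.7])
def fn(phi):
    o=env.get_obs(); F=o["contact_force"]-BASE; p=np.radians(phi); return F@[-np.sin(p),np.cos(p),0],F,o
E
python3 - <<'E'
from h import *
phi=-89
while phi>-200:
    phi-= 6 if phi>-132 else 2
    P,O=pushpose(phi,-.005); env.servo_line(P,O,max_speed=.03); f,F,o=fn(phi)
    print(phi,round(o["clock"],2),round(f,2),F.round(1),((o["tool_pos"]-P)*1e3).round(1))
    if f>5: break
E
```

```text
-95 9.22 2.05 [ 2.1  0.6 -0.7] [ 0.3 -0.1  0.2]
-101 9.53 2.07 [ 2.2  0.4 -0.7] [ 0.1 -0.1  0.1]
-107 9.82 1.31 [ 0.9 -1.4 -0.4] [ 0.  -0.1  0.1]
-113 10.12 1.74 [ 1.2 -1.5 -0.2] [-0.1 -0.2  0. ]
-119 10.43 1.82 [ 0.8 -2.4  1.4] [-0.1 -0.3 -0. ]
-125 10.72 1.71 [-0.1 -3.1  0.9] [-0.2 -0.3 -0. ]
-131 11.03 1.58 [-0.4 -2.8 -0.1] [-0.2 -0.2 -0.1]
-137 11.32 2.38 [-0.4 -3.6 -0. ] [-0.3 -0.  -0.2]
-139 11.57 0.83 [-1.8 -2.7 -0. ] [-0.2 -0.1 -0.2]
-141 11.82 2.44 [-0.6 -3.6 -1.1] [-0.2 -0.1 -0.2]
-143 12.07 1.52 [-2.3 -3.6 -0.8] [-0.2  0.  -0.2]
-145 12.32 2.43 [-0.9 -3.6 -1.7] [-0.2  0.1 -0.1]
-147 12.57 1.77 [-1.2 -2.9 -0.3] [-0.2  0.1 -0.1]
-149 12.82 1.22 [-1.9 -2.6 -1.3] [-0.1  0.2 -0.1]
-151 13.07 2.69 [-1.4 -3.8 -0.7] [-0.1  0.2 -0.1]
-153 13.32 2.46 [-1.7 -3.6 -1.1] [-0.1  0.2 -0. ]
-155 13.57 2.01 [-2.5 -3.4 -1.3] [-0.1  0.2 -0. ]
-157 13.82 1.55 [-2.4 -2.7 -0.7] [-0.1  0.2 -0. ]
-159 14.07 1.59 [-2.7 -2.7 -0.1] [-0.1  0.2  0. ]
-161 14.32 1.84 [-3.7 -3.2 -0.5] [-0.1  0.2  0. ]
-163 14.57 1.36 [-2.9 -2.3 -0.4] [-0.1  0.2  0. ]
-165 14.82 2.12 [-3.3 -3.1 -0.8] [-0.   0.1 -0. ]
-167 15.07 2.12 [-2.1 -2.7  0.3] [-0.1  0.2 -0. ]
-169 15.32 2.79 [-2.3 -3.3 -0.7] [-0.1  0.2  0. ]
-171 15.57 1.59 [-4.1 -2.3 -0.8] [-0.   0.2  0. ]
-173 15.82 1.47 [-3.8 -1.9 -0.6] [-0.1  0.2 -0. ]
-175 16.07 2.05 [-2.9 -2.3 -0.9] [-0.1  0.2 -0. ]
-177 16.32 2.35 [-3.1 -2.5 -0.7] [-0.   0.2 -0. ]
-179 16.57 1.51 [-3.9 -1.6 -0.7] [-0.   0.2 -0. ]
-181 16.82 2.54 [-4.2 -2.5 -0.2] [-0.   0.2 -0. ]
-183 17.07 2.3 [-4.4 -2.1 -0.8] [-0.   0.1 -0. ]
-185 17.32 2.93 [-4.6 -2.5 -0.9] [-0. -0. -0.]
-187 17.57 5.56 [-5.1 -5.   1.5] [-0.1 -1.3 -0. ]
```

Run:
```python
from h import *
phi=-187; off=-.005
for i in range(8):
    fs=[]
    for _ in range(3): env.sleep(.03); f,F,o=fn(phi); fs.append(f)
    print(round(off,4),round(o["clock"],2),np.round(fs,2),F.round(1),o["tool_pos"].round(4))
    if np.mean(fs)>7.5: break
    off-=.0005; P,O=pushpose(phi,off); env.servo_line(P,O,max_speed=.03)
for _ in range(8): env.sleep(.1); print(fn(phi)[0].round(2))
```

```text
-0.005 17.68 [5.11 5.96 5.16] [-4.4 -4.7  0.6] [0.5735 0.194  0.193 ]
-0.0055 18.02 [6.96 5.81 6.37] [-4.1 -5.9  1.7] [0.5736 0.1941 0.193 ]
-0.006 18.38 [6.54 7.57 6.98] [-5.3 -6.4  0.8] [0.5735 0.1941 0.193 ]
-0.0065 18.73 [7.75 8.12 8.47] [-6.3 -7.8  1.5] [0.5735 0.1941 0.193 ]
8.34
8.07
7.89
9.14
7.2
8.58
8.01
8.68
```

Run:
```python
from h import *
import pickle
P,O=pushpose(-187,.025); env.servo_line(P,max_speed=.08); env.sleep(.1)
print("unloaded",fn(-187)[0],fn(-187)[1].round(2))
P[2]=.33; env.servo_line(P,max_speed=.2)
hand.move_gripper(.06,20)
env.goto([.5728,-.2036,.30],[180,0,19])
o=env.get_obs();print(o["clock"],o["tool_pos"],o["tool_rot"],o["joint_pos"].round(0))
for n in("top","side"):
    f=imaging.grab_frame(n); pickle.dump(f,open(n+"1.pkl","wb")); save(f,n+"1.png")
t=pickle.load(open("top1.pkl","rb"));s=pickle.load(open("side1.pkl","rb"))
save(t,"hk_t.png",(190,130,290,205),8); save(s,"hk_s.png",(180,215,280,290),8)
```

```text
unloaded -0.9167623465844046 [-0.98  1.04 -0.27]
24.3083 [ 0.57306086 -0.20292323  0.30000567] [-1.79984937e+02 -1.31261428e-02  1.90285256e+01] [ 4. 20. 17. 92. -6. 69. 41.]
```

View pics/hk_t.png

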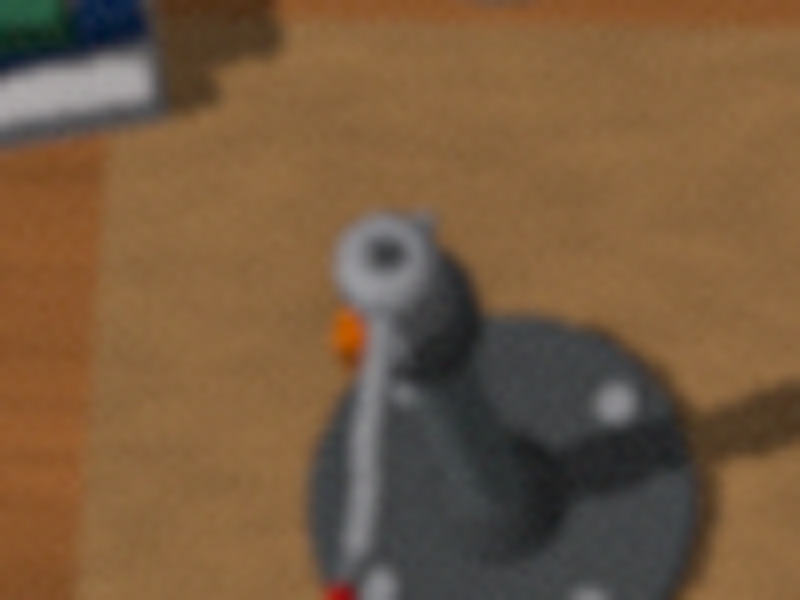

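View pics/hk_s.png

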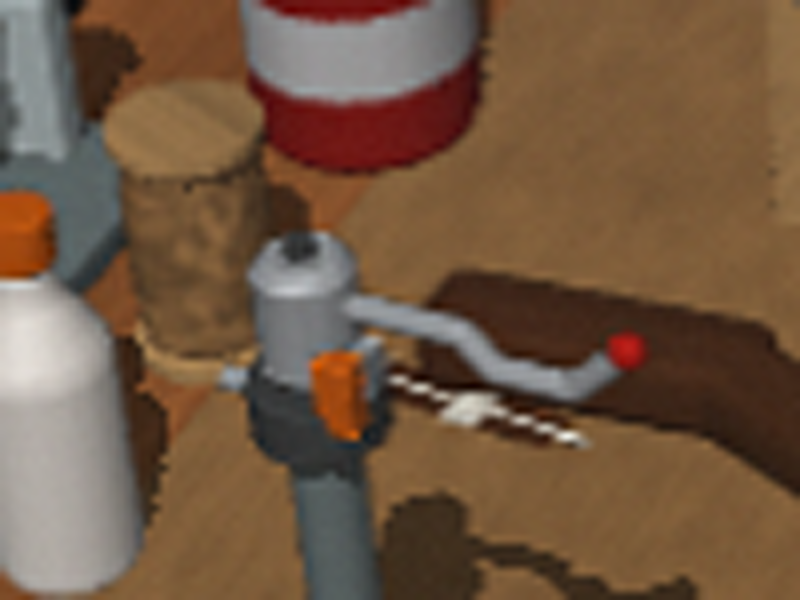

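View pics/side1.png

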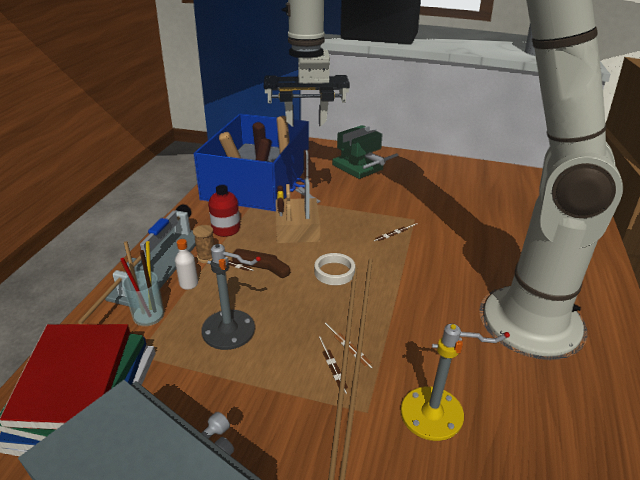

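Run:
```python
from h import *
import pickle
t=pickle.load(open("top1.pkl","rb"));s=pickle.load(open("side1.pkl","rb"))
c=[]
for f,n,bx in((t,"t",(226,198,240,212)),(s,"s",(250,252,266,266))):
    hsv=cv2.cvtColor(f["pixels"],cv2.COLOR_RGB2HSV)
    m=((hsv[...,0]<8)|(hsv[...,0]>172))&(hsv[...,1]>150)
    k=np.zeros_like(m);k[bx[1]:bx[3],bx[0]:bx[2]]=1; y,x=np.nonzero(m&k); print(n,x.mean(),y.mean(),len(x)); c.append((x.mean(),y.mean()))
T=tri(t,c[0],s,c[1]); print(T, onz(t,*c[0],.206),onz(s,*c[1],.206))
hub=onz(t,190+383/8,130+262/8,.215); print("hub top",hub, onz(t,190+384/8,130+250/8,.215))
w=[onz(t,190+a/8,130+b/8,.2) for a,b in((378,335),(362,475))]; print("wire",w, np.degrees(np.arctan2(*(w[1]-w[0])[:2][::-1])))
p=onz(t,*c[0],.206); d=(p[:2]-A); print(np.linalg.norm(d),np.degrees(np.arctan2(d[1],d[0])))
```

```text
t 231.9090909090909 204.63636363636363 11
s 258.0869565217391 258.2173913043478 23
(array([0.53474817, 0.21700793, 0.20588225]), np.float64(0.00127719086850121)) [0.5353649  0.21714074 0.206     ] [0.53398476 0.21725425 0.206     ]
hub top [0.61320771 0.2090204  0.215     ] [0.61612799 0.20895123 0.215     ]
wire [array([0.60042418, 0.21184764, 0.2       ]), array([0.56632608, 0.21368603, 0.2       ])] 176.91389083154448
0.08067765499049494 173.3514707026162
```

Run:
```python
from h import *
import pickle
env.servo_line([.5728,-.2036,.179],max_speed=.12)
o=env.get_obs();print(o["clock"],o["tool_pos"],o["contact_force"])
hand.move_gripper(0.0,60); o=env.get_obs();print(o["clock"],o["gripper_width"],o["contact_force"],o["tool_pos"])
env.servo_line([.5728,-.2036,.255],max_speed=.08)
env.sleep(.2);o=env.get_obs();print(o["clock"],o["gripper_width"],o["contact_force"],o["wrist_torque"],o["tool_pos"],o["tool_rot"])
for n in("top","side"):
    f=imaging.grab_frame(n); pickle.dump(f,open(n+"2.pkl","wb"))
s=pickle.load(open("side2.pkl","rb")); save(s,"g_s.png",(240,80,360,240),3.6)
```

```text
25.5667 [ 0.57342533 -0.20387954  0.17988658] [-1.0156384   0.03579561  0.32082473]
26.3583 0.013541597205537109 [0.3798117  0.27271818 1.01020584] [ 0.57277495 -0.20359433  0.17896459]
27.6583 0.01364515828922929 [-0.39833675 -0.2983891  -2.61378505] [-0.06952229 -0.11186437 -0.05412288] [ 0.57247995 -0.20350078  0.25436709] [-1.79965941e+02  5.50265369e-02  1.89998757e+01]
```

View pics/g_s.png

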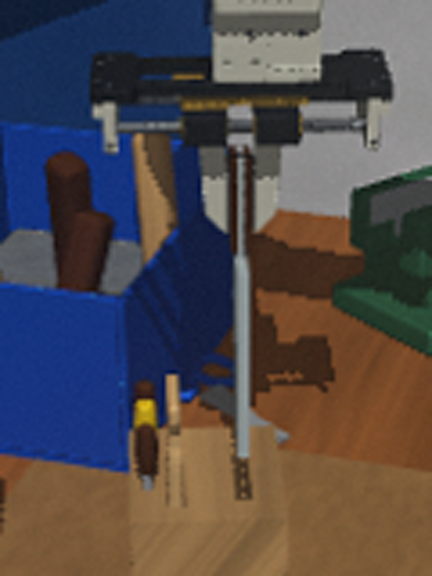

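```bash
cat >> h.py <<'E'
PSI=173.5; H=np.array([np.cos(np.radians(PSI)),np.sin(np.radians(PSI))]); A2=np.array([.6157,.2083])
def gp(r,z,lat=0.): 
    xy=A2+r*H+lat*np.array([-H[1],H[0]]); return [xy[0],xy[1],z]
GO=[180,0,PSI-180]
E
python3 - <<'E'
from h import *
import pickle
env.servo_line(gp(.15,.255),GO,max_speed=.12); env.sleep(.4)
o=env.get_obs();print(o["clock"],o["gripper_width"],o["contact_force"],o["wrist_torque"],o["tool_pos"],gp(.15,.255),o["tool_rot"],o["joint_pos"].round(0))
for n in("top","side"):
    f=imaging.grab_frame(n); pickle.dump(f,open(n+"3.pkl","wb"))
s=pickle.load(open("side3.pkl","rb")); save(s,"st_s.png",(190,150,350,270),5)
save(pickle.load(open("top3.pkl","rb")),"st_t.png",(180,140,320,260),5)
print("hole predicted side",proj(s,gp(.15,.2)),proj(s,gp(.15,.266)))
E
```

```text
31.9917 0.013681567593907552 [ 0.49757175  0.06125439 -2.79903464] [ 0.04200392 -0.08575097 -0.02459032] [0.46667079 0.22526004 0.25500626] [np.float64(0.4666642216485119), np.float64(0.22528048206518606), 0.255] [-1.79999290e+02 -1.40319743e-03 -6.50079257e+00] [-33.  12.   5. 107.  -1.  61. -34.]
hole predicted side [292.91511485 270.31252179] [292.18170569 238.82984551]
```

View pics/st_s.png

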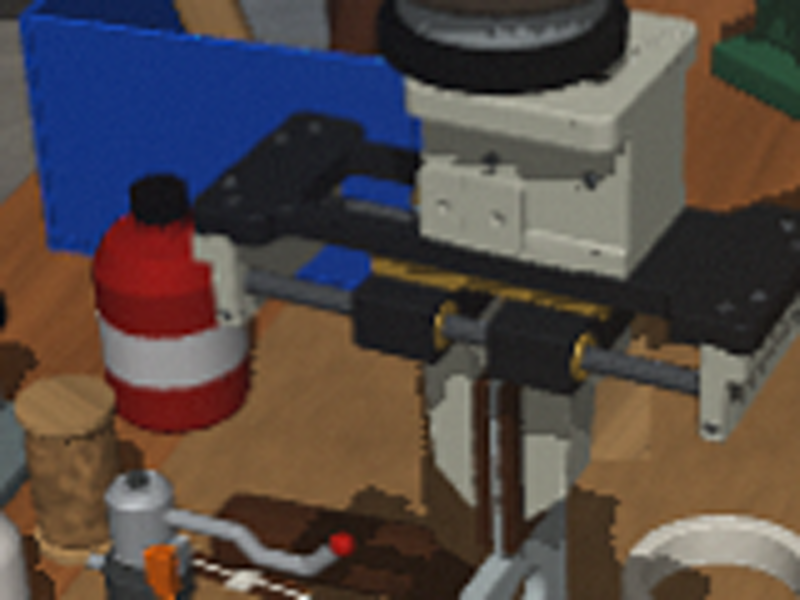

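View pics/st_t.png

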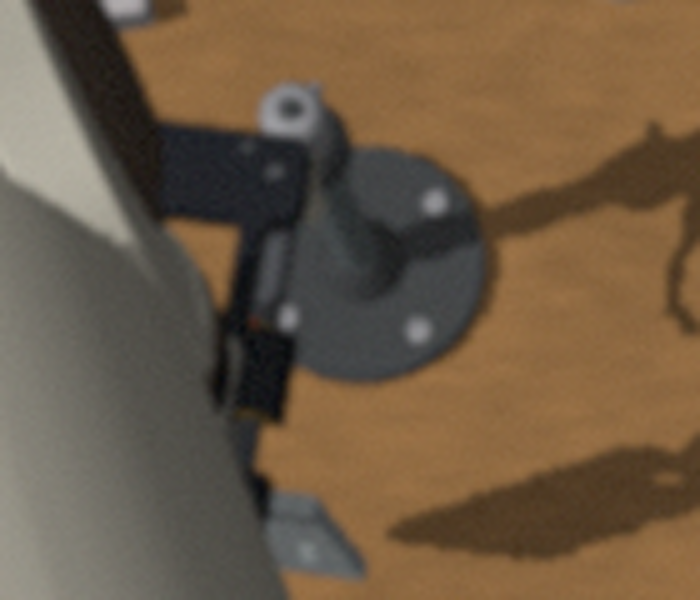

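Run:
```python
from h import *
import pickle
s=pickle.load(open("side3.pkl","rb")); im=cv2.cvtColor(s["pixels"],cv2.COLOR_RGB2BGR)
save(s,"hole.png",(260,225,340,315),6.5)
```

```text
(no output)
```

View pics/hole.png

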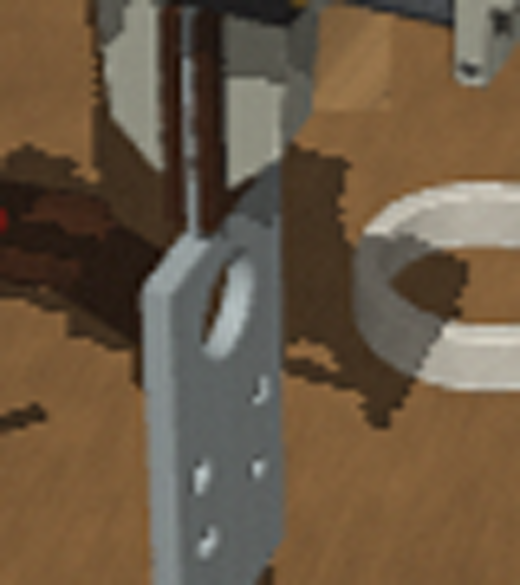

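Run:
```python
from h import *
import pickle
s=pickle.load(open("side3.pkl","rb"))
for lat in(-.016,0,.016): print(lat,(proj(s,gp(.154,.2,lat))-[260,225])*6.5)
for dz in(-.016,.016): print(dz,(proj(s,gp(.154,.2+dz))-[260,225])*6.5)
for lat in (-.035,.035): print(lat,(proj(s,gp(.154,.17,lat))-[260,225])*6.5)
# hook tip and level wire reprojection
for r,z in((.082,.206),(.040,.2),(.058,.192),(.0,.215)): print(r,proj(s,gp(r,z)))
```

```text
-0.016 [202.37157295 332.74670794]
0 [227.63019048 298.17467004]
0.016 [252.21314114 264.52736009]
-0.016 [228.60164593 345.12241317]
0.016 [226.64498918 250.20119274]
-0.035 [174.5040028  463.25501771]
0.035 [281.29134962 311.86098803]
0.082 [257.89136143 258.29993502]
0.04 [237.48291499 255.49313649]
0.058 [246.54929832 261.41126684]
0.0 [217.64978779 243.6737557 ]
```

Run:
```python
from h import *
import pickle
s=pickle.load(open("side3.pkl","rb")); im=s["pixels"]
for c in(293,294,295,296,297):
    print(c,[tuple(int(k) for k in im[r,c]) for r in range(260,283)])
```

```text
293 [(61, 56, 50), (88, 93, 92), (95, 98, 98), (96, 98, 99), (95, 100, 99), (93, 100, 99), (88, 89, 86), (79, 71, 63), (71, 59, 46), (64, 47, 31), (61, 43, 22), (60, 39, 21), (66, 51, 34), (99, 97, 89), (141, 146, 146), (156, 164, 163), (163, 171, 169), (159, 168, 169), (150, 160, 161), (140, 146, 146), (108, 113, 114), (95, 99, 98), (92, 97, 96)]
294 [(68, 68, 67), (74, 76, 75), (93, 98, 98), (96, 100, 101), (89, 94, 94), (78, 75, 67), (70, 59, 47), (63, 49, 32), (63, 52, 39), (99, 96, 89), (114, 111, 103), (140, 146, 146), (157, 165, 166), (163, 171, 171), (172, 182, 182), (171, 179, 182), (167, 175, 177), (162, 172, 171), (158, 168, 167), (138, 147, 146), (99, 102, 102), (94, 96, 97), (95, 99, 98)]
295 [(89, 93, 92), (87, 90, 89), (95, 98, 98), (86, 90, 89), (80, 84, 83), (74, 74, 73), (124, 131, 129), (136, 142, 142), (139, 148, 147), (152, 163, 161), (163, 173, 172), (171, 183, 183), (178, 188, 189), (176, 187, 186), (172, 183, 182), (172, 180, 182), (170, 180, 178), (163, 173, 173), (139, 147, 147), (103, 110, 109), (91, 98, 95), (91, 98, 96), (94, 98, 97)]
296 [(92, 96, 94), (92, 96, 96), (91, 95, 94), (74, 75, 74), (72, 75, 76), (113, 120, 120), (138, 148, 147), (149, 156, 158), (156, 166, 166), (160, 172, 170), (167, 176, 177), (171, 181, 181), (175, 186, 186), (178, 188, 189), (178, 187, 187), (176, 186, 186), (147, 156, 156), (113, 118, 118), (101, 106, 106), (90, 93, 92), (92, 95, 94), (93, 95, 94), (92, 96, 94)]
297 [(94, 97, 96), (95, 98, 96), (94, 98, 96), (73, 77, 76), (95, 98, 98), (119, 126, 125), (136, 143, 143), (146, 153, 153), (155, 166, 164), (162, 171, 171), (169, 178, 179), (170, 181, 181), (160, 170, 170), (164, 173, 172), (133, 142, 141), (116, 123, 121), (102, 108, 107), (89, 95, 93), (92, 96, 94), (92, 97, 96), (93, 96, 95), (93, 97, 96), (94, 97, 96)]
```

Run:
```python
from h import *
import pickle
for r in(.11,.09,.075,.058):
    env.servo_line(gp(r,.255),max_speed=.05); o=env.get_obs(); print(r,round(o["clock"],2),o["contact_force"].round(2),o["wrist_torque"].round(2),(o["tool_pos"]-gp(r,.255)).round(4))
    if np.abs(o["contact_force"][:2]).max()>4: break
env.sleep(.2);print(env.get_obs()["contact_force"].round(2))
s=imaging.grab_frame("side");pickle.dump(s,open("side4.pkl","wb")); save(s,"in_s.png",(200,215,300,315),6)
```

```text
0.11 33.04 [-0.9   0.66 -2.94] [ 0.01 -0.08  0.02] [-0.0003  0.0001 -0.0001]
0.09 33.59 [ 0.05  0.01 -3.16] [-0.02 -0.11 -0.04] [ 0.0001 -0.0002 -0.0002]
0.075 34.04 [ 0.5   0.35 -1.78] [ 0.   -0.11 -0.07] [ 0.0002 -0.0002 -0.0001]
0.058 34.53 [ 0.39 -0.13 -2.58] [ 0.   -0.02  0.03] [ 0.0001 -0.0002 -0.0002]
[ 0.41 -0.73 -2.12]
```

View pics/in_s.png

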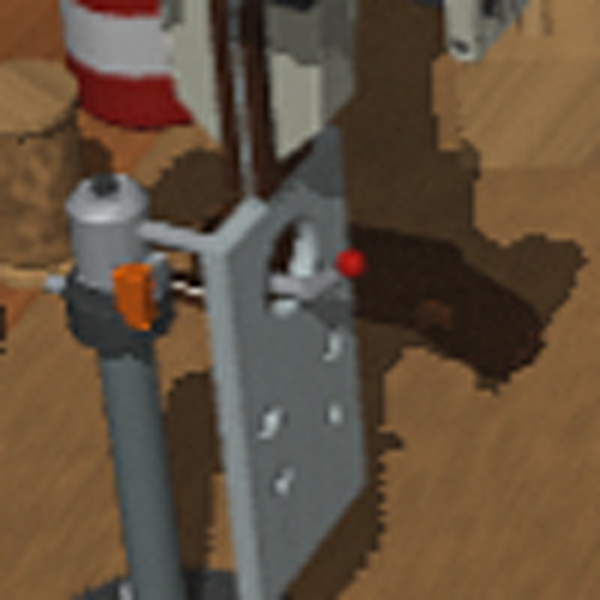

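The hook passes through the hole: the red tip is at crop (350,262), in front of the plate, and nothing is touching. Next I lower it.

Run:
```python
from h import *
import pickle
z=.255
def fz():
    v=[]
    for _ in range(4): v.append(env.get_obs()["contact_force"]); env.sleep(.02)
    return np.mean(v,0)
for z in (.245,.240,.238,.237,.236,.2355,.235,.2345,.234,.2335,.233,.2325,.232,.2315,.231):
    env.servo_line(gp(.058,z),max_speed=.03); F=fz(); o=env.get_obs(); print(z,round(o["clock"],2),F.round(2),o["wrist_torque"].round(2),o["tool_pos"][2].round(4))
    if F[2]>0.3: break
s=imaging.grab_frame("side");pickle.dump(s,open("side5.pkl","wb")); save(s,"dn_s.png",(200,215,300,315),6)
```

```text
0.245 35.33 [-0.05 -0.25 -1.92] [ 0.02 -0.08 -0.04] 0.245
0.24 35.72 [-0.21  0.1  -2.9 ] [-0.04 -0.09  0.05] 0.2399
0.238 36.03 [ 0.09 -0.25 -2.69] [ 0.01 -0.05 -0.01] 0.238
0.237 36.35 [ 0.05 -0.13 -1.74] [-0.03 -0.15  0.08] 0.237
0.236 36.67 [-0.25 -0.19 -2.75] [-0.04 -0.05  0.04] 0.236
0.2355 36.98 [-0.19 -0.07 -2.53] [-0.03 -0.1  -0.02] 0.2355
0.235 37.3 [ 0.3  -0.19 -2.35] [-0.01 -0.14  0.04] 0.235
0.2345 37.62 [-0.57 -0.12 -2.47] [-0.02 -0.15  0.04] 0.2345
0.234 37.93 [-1.28 -0.59  0.5 ] [-0.1   0.1   0.04] 0.2342
```

View pics/dn_s.png

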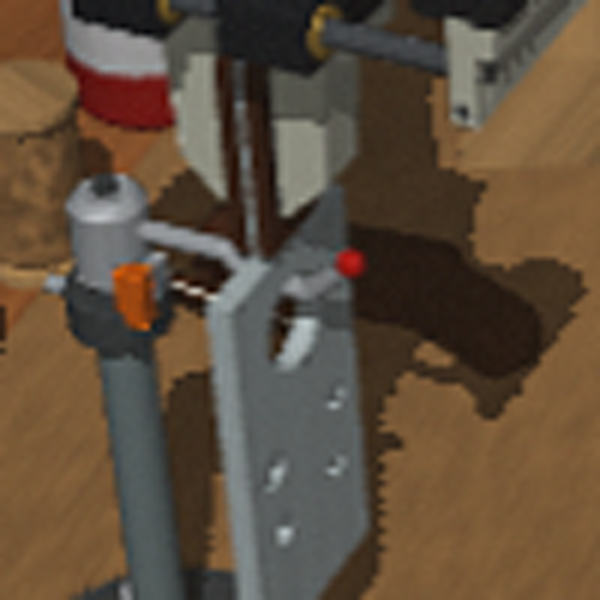

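Run:
```python
from h import *
import pickle
hand.move_gripper(0.0,15); hand.move_gripper(0.0,5); print(env.get_obs()["contact_force"].round(2))
hand.move_gripper(0.018); hand.move_gripper(.036)
env.sleep(.3);o=env.get_obs();print(o["clock"],o["contact_force"].round(2),o["gripper_width"])
s=imaging.grab_frame("side");save(s,"rel_s.png",(200,215,300,315),6)
```

```text
[-0.74 -1.07  2.29]
39.5917 [1.11 0.37 0.63] 0.0359306408905231
```

View pics/rel_s.png

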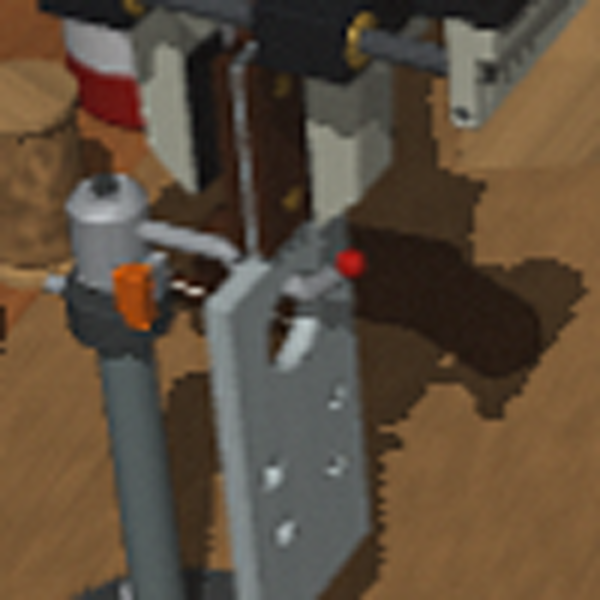

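Run:
```python
from h import *
import pickle
env.servo_line(gp(.058,.33),max_speed=.06); p=gp(.058,.36)
env.servo_line([.42,.0,.40],max_speed=.2)
env.sleep(1.0)
a=imaging.grab_frame("side"); env.sleep(1.0); b=imaging.grab_frame("side"); t=imaging.grab_frame("top")
print(env.get_obs()["clock"])
d=np.abs(a["pixels"].astype(int)-b["pixels"].astype(int)).max(2)[225:350,210:300]; print("motion px",(d>40).sum(),d.max())
pickle.dump(b,open("side6.pkl","wb")); save(b,"fin_s.png",(190,205,310,325),5); save(b,"fin_full.png"); save(t,"fin_t.png",(180,120,300,240),5)
hsv=cv2.cvtColor(b["pixels"],cv2.COLOR_RGB2HSV); m=((hsv[...,0]<8)|(hsv[...,0]>172))&(hsv[...,1]>150); y,x=np.nonzero(m[252:266,250:266]); print("tip",x.mean()+250,y.mean()+252,len(x))
```

```text
45.0167
motion px 0 8
tip 258.25 258.25 20
```

View pics/fin_s.png

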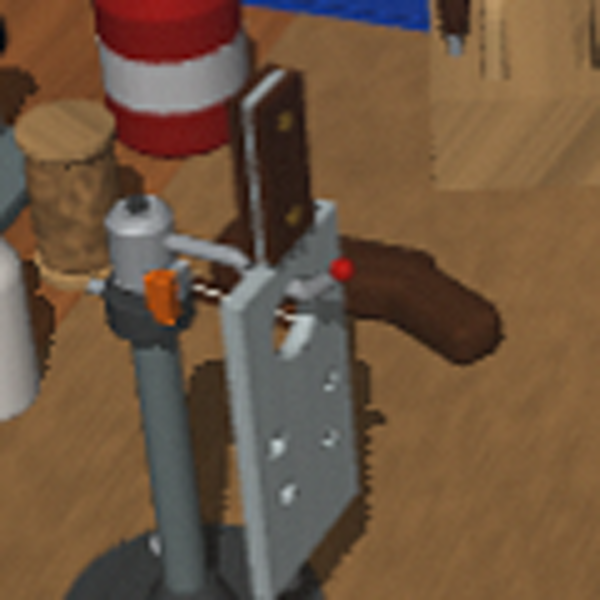

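View pics/fin_t.png

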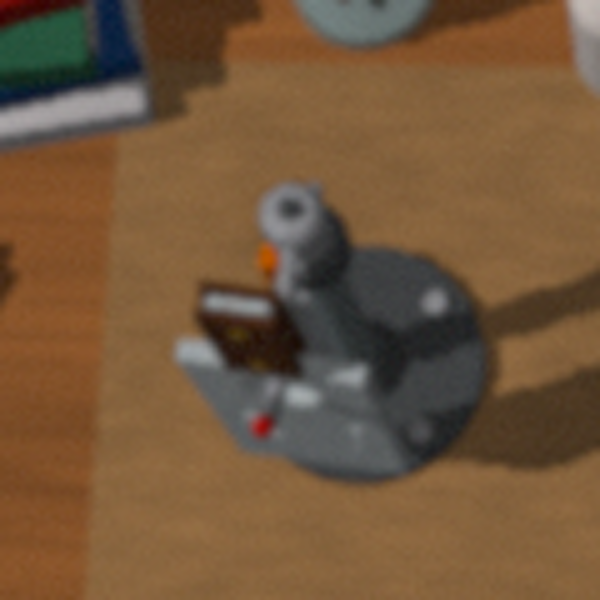

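View pics/fin_full.png

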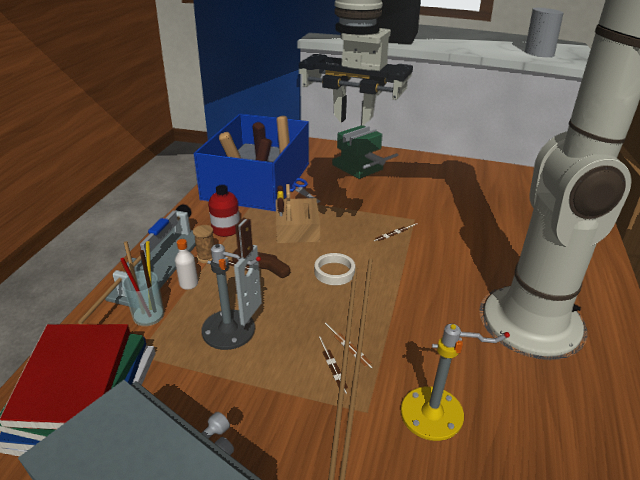

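Run:
```python
from h import *
print(env.sign_off())
```

```text
the job is handed in; nothing more can be done
None
```

The hook is against its stop and the shaft gauge is hanging in its dip. The job was handed in at about 45 s of the 72 s allowed; no verdict is reported.

- **Hook:** I pushed it round with closed fingers, about 98° clockwise, until it met the stop. I then held it there for about 0.8 s. The force read about 8.2 N, or about 9.1 N once I corrected for the sensor's offset. With that correction, single readings swung between about 8 and 10 N, so one or two touched the upper edge of the 6–10 N band.
- **Gauge:** I gripped it at 60 N, the gripper's maximum, and lifted it 76 mm straight up before carrying it over. An image check before entry put the hole within about 0.5 mm of the height I was aiming for. It passed the hook's tip without touching and took the load at the expected height. I eased the grip off in stages before opening.
- **Last checks:** Two pictures taken 1 s apart showed the gauge not moving. The hook's tip was within 0.2 px of where it had been at the stop. The other items looked undisturbed in the final side view, though I did not measure them. The gauge may hang very slightly tilted along the hook, but it is still and seated.

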